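Roll the thick tuning dowel up the gutter to its stop

TASK

Two wooden tabla tuning dowels lie at the low end of the twin sloped gutter. With your fingers behind it, push the thicker dowel up its own gutter, over the crest and into the dip against the wooden stop, so that it stays there and does not roll back. Only push it, never pick it up, keep your fingers on it until it reaches the crest, and leave the thinner dowel and everything else on the shelf alone; finish with the hand clear.

Things in the scene. Friction and masses are not known exactly. Their poses are not given: they have to be found in the camera images.
- rack: Fixed rack of two like tin gutters side by side, 178 mm wide, on a wooden frame. Origin: middle of its underside, on the shelf; x runs uphill (roughly away from the robot), y left, z up. Gutters' centrelines at y +43 and -43 mm, each 80 mm wide inside; side walls 6 mm thick, 12 mm above the floor. Low lip at x -138 to -130, 21 mm high; flat floor, height 16 mm, from x -130 to -55, where the slope begins.
- rack_crest (a point): Crest of the gutters, at their floor's height, midway between the two: rack x 75, y 0, height 43.6 mm. From x -55 (height 16 mm) to here the floor rises straight at 12 degrees; beyond it falls at 15 degrees into the dip. What is left on the slope rolls back down; once its middle is past the crest it rolls on into the dip and stays. Axes as the rack's.
- rack_stop (a point): Foot of the upright face of the dark wooden stop that closes the upper end of both gutters, midway between the two: rack x 120, y 0, height 31.6 mm, the deepest point of the dip. The stop is 16 mm thick and its top is 68 mm above the shelf. Axes as the rack's.
- thick_dowel: The thicker dowel: plain pale wooden cylinder, diameter 36, length 70 mm, about 50 g, loose, lying across either gutter on its flat low part (rack x -105 to -80 mm). Origin: its centre. Its y axis is the cylinder's axis, at first nearly along rack y; x and z turn as it rolls. Settled against the stop, its centre is at rack x 102 mm, 55 mm above the shelf.
- thin_dowel: The thinner dowel: the same pale wood, diameter 24 mm, length 70 mm, about 25 g, loose, lying in the other gutter on its flat part. Origin: its centre. To be left where it lies.
- cup: Terracotta cup, loose, 70 mm across at the rim, 60 mm tall, standing to the left of the rack. Origin: centre of its underside. Leave alone. Beyond it, 100 to 200 mm farther left, stands a fixed lever punch 250 mm high, not used here.
- mallet: Walnut mallet, loose, lying to the right of the rack, 245 mm long along its x, head 54 mm thick and 90 mm wide at the far end. Origin: on the shelf, near mid-length. Leave alone.
- awl: Steel awl with turned boxwood grip, loose, lying to the right of the rack, about 140 mm long along its x, 28 mm high. Origin: on the shelf, mid-length. Leave alone.
There are look-alikes about, which are no part of the job. Leave any blue look-alike of the thick_dowel alone.

How it is judged:
By the outcome, as a careful person would: the job done as asked, in the order asked, and still so for the second after the job is handed in, with the robot touching nothing.
It also fails if it takes over 38 s, if anything falls off the work surface, if the arm or the gripper's body presses on something with over 40 N, if the wrist force passes 120 N, or if a joint passes its speed limit or range.

ROBOT

A 6-joint arm with a two-finger parallel gripper is mounted at the origin on the work surface. World frame = base frame: x ahead of the robot, y to its left, z up, the work surface at z = 0. Lengths are in m, angles in rad, forces in N, time in s.
With the tool pointing down it reaches from about 0.375 to 0.9 m from the base axis. Payload 3.1 kg.
Tool frame: the origin (TCP) lies between the finger pads; the fingertips stand 11 mm ahead of it and the grasp point (between the pads) lies 8 mm behind it; z points along the fingers, y is the direction in which the jaws open and shut (so a half turn about z gives the same grasp; the last joint's range is limited). The gripper opens to 85 mm and grips with 20 to 120 N. Pads are 22 mm wide; open, the fingers measure 114 mm over their backs; the gripper's body (76 mm by 85 mm) begins 54 mm behind the grasp point. The pads swing forward as they close: fully open they stand 13 mm farther back than shut.
Start: joints at [0.962, 0.527, 1.433, -0, 1.181, -0.178], TCP at [0.261, 0.568, 0.242] pointing down, gripper open.
Joint ranges: [-3.08, 3.08], [-0.75, 2.2], [0.22, 2.44], [-1.43, 4.57], [0, 2.65], [-2.85, 2.85]. Speed limits (rad/s): [2.79, 2.79, 3.14, 3.14, 3.14, 3.14].

INTERFACE

Orientations are given as a unit quaternion [x, y, z, w].
In Python, from station import manip gives the robot as it stands. The module is installed in compiled form; this text tells all that it offers.
- The arm moves only by the tool arm_command, never from a script. Its argument "rows" is a list of rows, each a list of 3 entries, a list of its own where there are three numbers: the shift along the world's x, y, z in mm, then the turn about the world's z in rad, then the closure, from -1 (fully open) to 1 (shut), so that 0 is half open. A call has 1 to 12 rows; each row shifts and turns the commanded pose from where the row before left it; what a row does not reach is not made up. A row lasts 1/8 s, in which the tool goes at most 62.5 mm and 10.7 degrees, less where a joint would pass 70% of its speed; a pose out of reach is approached as far as the arm can. A call with a gripper value outside its range is refused whole. The fingers move at their own pace and stop on an object; "squeeze" is the grip in N (left out, the last holds). Time passes only in rows, so rows that do not move let the fingers close. It gives the time, the measured TCP pose, the force and the opening at its end, in the units of the state.
- manip.sense(): the state, without advancing time (a new reading comes with each control period).
- manip.snapshot(name): name is "side" or "top" or "wrist"; returns the picture (384x512x3 uint8, blue, green, red); there is no depth.
- manip.get_calibration(name): a dict with "fovy" (degrees; the focal length in pixels is half the picture's height over the tangent of half this angle, whatever the lens; pixels are square), "cx", "cy" (the principal point, pixels), "R" (3x3) and "t" (3): a world point X has camera coordinates R X + t. Camera axes: x right, y down, z forward; pixel columns grow to the right and rows downward; lengths in m; the calibration is good to about 2 mm. A picture is of the moment at which its call begins: read the wrist's pose just before it. get_calibration takes no time and is no camera call; for the wrist camera it gives the pose at the moment of the call.
- manip.sign_off(): hands the job in, once; it reports no verdict.
The state is a dict: "t": time; "q": joint angles; "qd": joint speeds; "tau": joint torques, N m; "tcp_pos": TCP position; "tool_rot": TCP orientation; "force": force on the tool from outside, world axes, zero at the start; "ft_torque": the same for the moment, N m; "finger_gap": opening from 0.0 (shut) to 1.0 (fully open).
Only numpy, scipy, OpenCV 4.12 (cv2) and the standard library are available. Lean on these libraries where they do the work, as an engineer would, in place of code of your own. Each camera call takes 0.05 s, during which the arm holds its last target.

## Working session

There is one attempt and no reset: what is moved stays moved. The work goes in short steps, Python scripts to look and compute and a tool call to move; the robot and the scene stay as the last step left them, time stands still between calls to the robot, and variables do not carry over. Pictures are saved under pics/ and viewed, and the job is handed in when it is done.

Besides the shell and the picture viewer there is one more tool, called after "Call:" as name(argument=value, ...) on one line, values as JSON. arm_command: Moves the arm, as the interface text tells. Its arguments: {"type":"object","properties":{"rows":{"type":"array","items":{"type":"array"}},"squeeze":{"type":"number"}},"required":["rows"]}

```bash
mkdir -p pics; python3 - <<'E'
from station import manip
import cv2
s=manip.sense(); print(s)
for n in("side","top"):
    c=manip.get_calibration(n);print(n,c)
    cv2.imwrite(f"pics/{n}0.png",manip.snapshot(n))
E
```

```text
{'t': 0.0, 'q': array([ 9.61466551e-01,  5.28459297e-01,  1.43391409e+00, -8.93042523e-06,
        1.18136003e+00, -1.78477925e-01]), 'qd': array([-0.00163204, -0.00018211, -0.00173322, -0.0009557 ,  0.00044915,
        0.00204234]), 'tau': array([-2.75239599e-04, -4.42347622e+01, -1.78022039e+01, -1.94510535e-04,
        8.46285751e-03, -1.19452420e-05]), 'tcp_pos': array([0.26059094, 0.56732534, 0.24133404]), 'tool_rot': array([ 2.13761745e-01,  9.76885239e-01, -9.89994814e-04, -4.06995838e-04]), 'force': array([-0.09490342, -0.33623616, -0.58614029]), 'ft_torque': array([-0.02692606,  0.00909896,  0.03868756]), 'finger_gap': 0.9989209009179522}
side {'fovy': 53.446273823018046, 'cx': 257.18847428920986, 'cy': 194.76393848038455, 'R': array([[ 0.75241326, -0.65868086,  0.0037166 ],
       [-0.34785277, -0.40213213, -0.84692868],
       [ 0.55935028,  0.63594754, -0.53169351]]), 't': array([-0.40248106,  0.22030449,  0.70863507])}
top {'fovy': 51.13867314486852, 'cx': 255.22185202188732, 'cy': 194.71664547122737, 'R': array([[-2.52292340e-02, -9.99681604e-01, -4.20715538e-04],
       [-9.92450139e-01,  2.50972561e-02, -1.20053530e-01],
       [ 1.20025864e-01, -2.61131940e-03, -9.92767331e-01]]), 't': array([-0.05253532,  0.49965377,  1.10572341])}
```

View pics/side0.png

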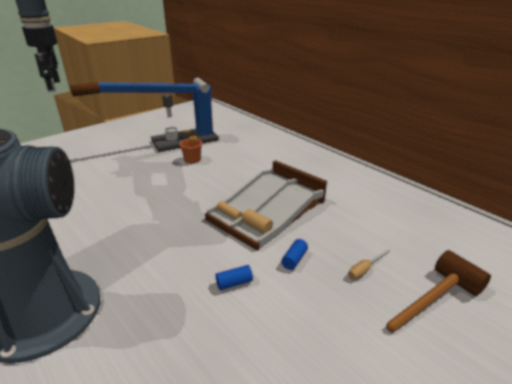

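View pics/top0.png

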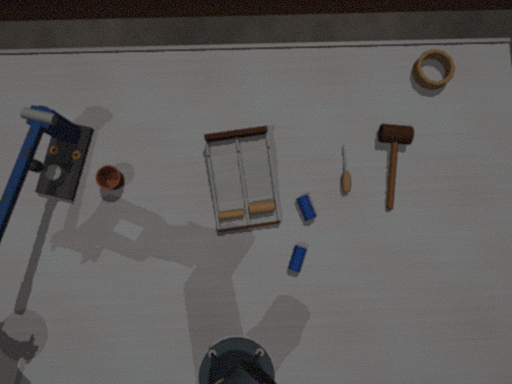

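The thick dowel is in the right gutter, at about (262,207) in the top view. The thin one is at (231,214). Two blue decoys lie outside the rack, to its right.

```bash
cat >h.py <<'E'
import numpy as np,cv2
from station import manip
def ray(c,u,v):
    f=192/np.tan(np.radians(c['fovy']/2)); R=np.array(c['R']);t=np.array(c['t'])
    d=R.T@np.array([(u-c['cx'])/f,(v-c['cy'])/f,1]); return -R.T@t,d
def onz(c,u,v,z):
    o,d=ray(c,u,v); return o+d*(z-o[2])/d[2]
def proj(c,X):
    f=192/np.tan(np.radians(c['fovy']/2)); p=np.array(c['R'])@X+np.array(c['t'])
    return f*p[0]/p[2]+c['cx'],f*p[1]/p[2]+c['cy']
E
python3 - <<'E'
from h import *
im=cv2.imread('pics/top0.png')
c=im[110:245,190:320]; cv2.imwrite('pics/topc.png',cv2.resize(c,None,fx=5,fy=4.4444*1.0,interpolation=cv2.INTER_CUBIC) if 0 else cv2.resize(c,None,fx=4.4,fy=4.4,interpolation=cv2.INTER_CUBIC))
hsv=cv2.cvtColor(im,cv2.COLOR_BGR2HSV)
c=manip.get_calibration('top')
m=cv2.inRange(hsv,(8,70,90),(28,255,255));m[:190]=0;m[225:]=0;m[:,:210]=0;m[:,285:]=0
for k in cv2.findContours(m,0,1)[0]:
    if cv2.contourArea(k)>20:
        r=cv2.minAreaRect(k);print('dowel',r,[onz(c,*p,0.034).round(4) for p in cv2.boxPoints(r)],onz(c,*r[0],0.034))
m=cv2.inRange(hsv,(0,90,20),(18,255,110));m[:115]=0;m[240:]=0;m[:,:195]=0;m[:,285:]=0
for k in cv2.findContours(m,0,1)[0]:
    if cv2.contourArea(k)>20: print('dark',cv2.minAreaRect(k),cv2.boxPoints(cv2.minAreaRect(k)).round(1).tolist())
E
```

```text
dowel ((231.00772094726562, 213.0615692138672), (6.325770854949951, 24.558876037597656), 82.87498474121094) [array([0.453 , 0.0393, 0.034 ]), array([ 0.4599, -0.0293,  0.034 ]), array([ 0.4422, -0.0311,  0.034 ]), array([0.4353, 0.0373, 0.034 ])] [0.44759281 0.00408438 0.034     ]
dowel ((261.39605712890625, 205.4604034423828), (9.353349685668945, 24.975435256958008), 84.2894058227539) [array([ 0.4774, -0.0457,  0.034 ]), array([ 0.4827, -0.1158,  0.034 ]), array([ 0.4563, -0.1176,  0.034 ]), array([ 0.4511, -0.0477,  0.034 ])] [ 0.46683969 -0.08171243  0.034     ]
dark ((257.9573669433594, 224.71859741210938), (2.007391929626465, 42.42488098144531), 81.38435363769531) [[236.8000030517578, 226.89999389648438], [278.79998779296875, 220.5], [279.1000061035156, 222.5], [237.10000610351562, 228.89999389648438]]
dark ((230.97999572753906, 213.8599853515625), (7.353911399841309, 24.324474334716797), 81.8698959350586) [[218.39999389648438, 211.89999389648438], [242.5, 208.5], [243.5, 215.8000030517578], [219.5, 219.1999969482422]]
dark ((261.29730224609375, 206.78378295898438), (11.507928848266602, 24.988645553588867), 80.53767395019531) [[248.0, 203.1999969482422], [272.70001220703125, 199.10000610351562], [274.6000061035156, 210.39999389648438], [249.89999389648438, 214.5]]
dark ((235.7100067138672, 133.4700164794922), (6.505382061004639, 61.518287658691406), 81.8698959350586) [[204.8000030517578, 134.60000610351562], [265.70001220703125, 125.9000015258789], [266.6000061035156, 132.3000030517578], [205.6999969482422, 141.0]]
```

View pics/topc.png

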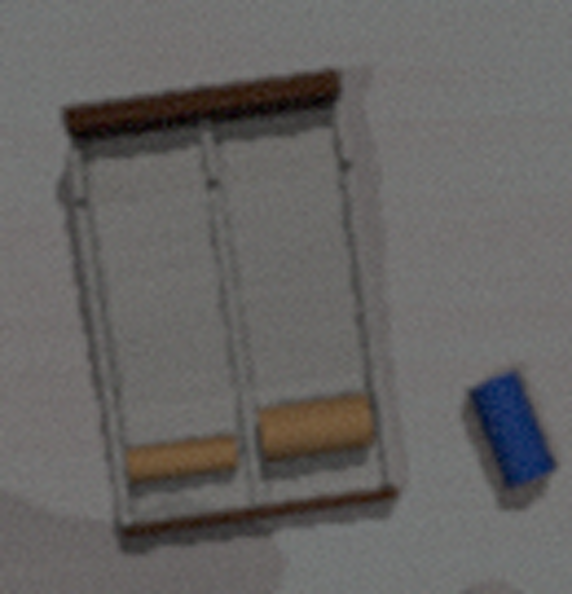

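The crop shows the stop's top back edge from (204,134.5) to (265.7,126). The low lip's front edge runs from (218,231) to (280,221.5). Next I fit the rack's frame.

```bash
python3 - <<'E'
from h import *
c=manip.get_calibration('top')
T=lambda a,b,z:onz(c,a/4.4+190-.4,b/4.4+110-.4,z)
P=[((64,108),.068,136,89),((335,69),.068,136,-89),((124,532),.021,-138,89),((397,489),.021,-138,-89)]
W=np.array([T(*p[0],p[1])[:2] for p in P]);M=np.array([[p[2],p[3]] for p in P])/1000
print(W.round(4))
mc=M.mean(0);wc=W.mean(0);H=(M-mc).T@(W-wc);U,S,V=np.linalg.svd(H);R=(U@V).T
print(R,np.degrees(np.arctan2(R[1,0],R[0,0])));o=wc-R@mc;print('origin',o,'res mm',((M@R.T+o)-W)*1000)
for n,u,v,z in(('thick',261.3,206,.036),('thin',231,213.4,.03)):
    w=onz(c,u,v,z)[:2];print(n,w,'rack',R.T@(w-o)*1000)
ang=np.arctan2(R[1,0],R[0,0])
# check in side
cs=manip.get_calibration('side');im=cv2.imread('pics/side0.png')
for x,y,z in[(-138,89,21),(-138,-89,21),(136,89,68),(136,-89,68),(120,-89,68),(75,-43,43.6),(-55,-43,16),(-130,-43,16)]:
    w=np.r_[R@np.array([x,y])/1000+o,z/1000];p=proj(cs,w);cv2.circle(im,(int(round(p[0])),int(round(p[1]))),1,(0,255,0),-1)
cv2.imwrite('pics/sidec.png',cv2.resize(im[150:290,180:340],None,fx=4,fy=4,interpolation=cv2.INTER_CUBIC))
np.savez('rack.npz',R=R,o=o)
E
```

```text
[[ 0.6671  0.0729]
 [ 0.6882 -0.0993]
 [ 0.4002  0.0431]
 [ 0.4233 -0.1329]]
[[ 0.9926879  -0.12070928]
 [ 0.12070928  0.9926879 ]] 6.933039117568629
origin [ 0.54569924 -0.02894221] res mm [[ 2.83555052  2.88182843]
 [ 3.27493139 -1.5429273 ]
 [-2.23056024 -0.31388968]
 [-3.87992167 -1.02501146]]
thick [ 0.46513993 -0.08136703] rack [-86.2984119  -42.31723313]
thin [0.44694443 0.00435912] rack [-94.01292127  44.97845211]
```

View pics/sidec.png

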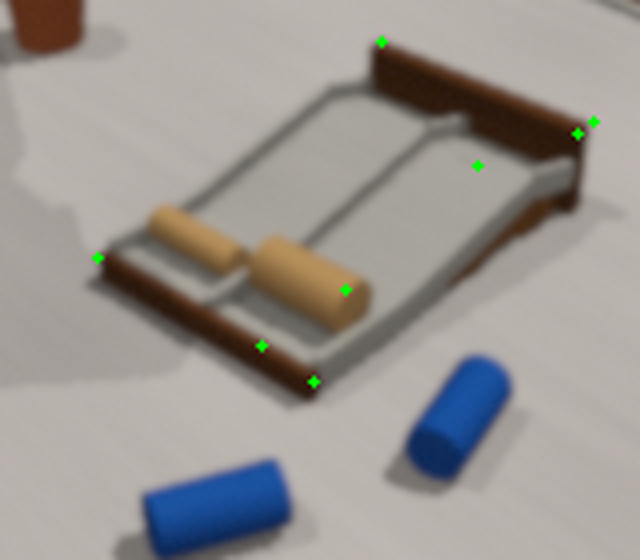

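Call:
arm_command(rows=[[[10,-54,0],0.046,0.4],[[15,-54,0],0.046,0.4],[[20,-54,0],0.046,0.4],[[20,-54,0],0.046,0.4],[[20,-54,0],0.046,0.4],[[20,-54,0],0.046,0.4],[[20,-54,0],0.046,0.4],[[15,-54,0],0.046,0.4],[[10,-54,0],0.046,0.4],[[8,-54,-20],0.046,0.4],[[5,-54,-20],0.046,0.4],[[0,-54,-20],0.046,0.4]])

```text
t: 1.6
tcp_pos: [0.4243, -0.0821, 0.1817]
tool_rot: [-0.061, 0.998, -0.0, 0.0]
force: [1.5, 0.5, 0.5]
finger_gap: 0.301
```

Call:
arm_command(rows=[[[0,0,-40],0,0.4],[[0,0,-30],0,0.4],[[0,0,0],0,0.4],[[0,0,0],0,0.4]])

```text
t: 2.1
tcp_pos: [0.4244, -0.0801, 0.1129]
tool_rot: [-0.061, 0.998, -0.0, 0.0]
force: [0.7, 0.0, 0.2]
finger_gap: 0.297
```

```bash
python3 - <<'E'
from h import *
s=manip.sense();print(s['t'],s['tcp_pos'],s['tool_rot'],s['force'],s['finger_gap'],s['q'])
for n in('side','wrist','top'):
    im=manip.snapshot(n); cv2.imwrite(f'pics/{n}1.png',im)
im=cv2.imread('pics/side1.png');cv2.imwrite('pics/side1c.png',cv2.resize(im[130:290,160:340],None,fx=3.5,fy=3.5,interpolation=cv2.INTER_CUBIC))
E
```

```text
2.1 [ 0.42436134 -0.0801361   0.11286693] [-6.07595087e-02  9.98152366e-01 -1.88728156e-04  3.18791277e-04] [0.74513527 0.03629959 0.15398551] 0.29701423416304074 [-4.46572126e-01  5.14629863e-01  2.02510005e+00 -3.55718567e-05
  6.01122077e-01 -2.13893304e+00]
```

View pics/side1c.png

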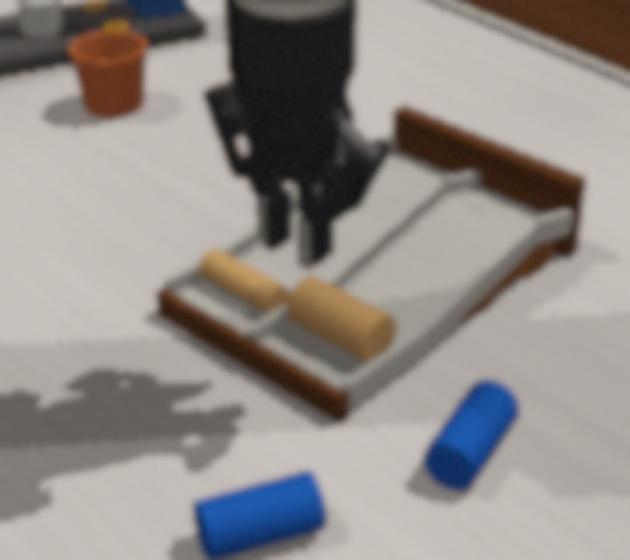

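View pics/wrist1.png

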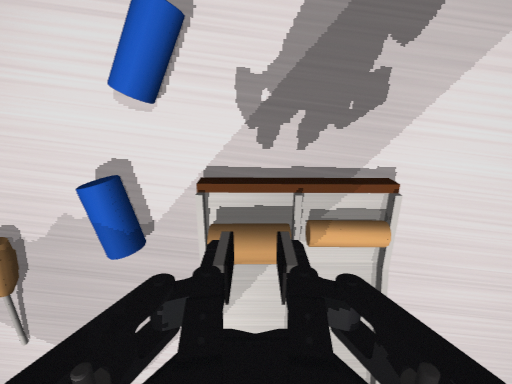

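The wrist view shows the dowel at cols 208-290, rows 224-263. The lip runs along rows 179-191, and the jaw axis is parallel to the dowel. I measure from this closer view.

```bash
python3 - <<'E'
from h import *
c=manip.get_calibration('wrist');cs=manip.get_calibration('side');s=manip.sense()
d=np.load('rack.npz');R,o=d['R'],d['o'];tcp=s['tcp_pos']
print('cam',ray(c,256,192)[0],ray(c,256,192)[1])
for n,u,v,z in[('lip outer L',399,179.5,.021),('lip outer R',198,179.5,.021),('lip inner at thick',250,191.5,.021),('dowel rear',250,224,.034),('dowel front',250,263.5,.034),('dowel l',291,243,.034),('dowel r',207.5,243,.034)]:
    w=onz(c,u,v,z)[:2];print(n,w.round(4),'rack',(R.T@(w-o)*1000).round(1),'rel tcp',(R.T@(w-tcp[:2])*1000).round(1))
# dowel rear silhouette: tangent plane ray distance
f=192/np.tan(np.radians(c['fovy']/2))
O,_=ray(c,0,0)
# solve cylinder centre (rack x,z) known z=.034
from scipy.optimize import brentq
u3=np.r_[R[:,0],0]
for v,sg in((224,-1),(263.5,1)):
    O,D=ray(c,250,v); p=np.array([O[:2]@R[:,0]-o@R[:,0],O[2]]);q=np.array([D@u3,D[2]]);q/=np.linalg.norm(q)
    g=lambda x:abs((x-p[0])*q[1]-(.034-p[1])*q[0])-.018
    xs=np.linspace(-.16,0,1601);gg=np.array([g(x) for x in xs]);print([xs[i]*1000 for i in range(1600) if gg[i]*gg[i+1]<0])
for z in(-.011,-.008):
  print('tip proj', proj(c,tcp+[0,0,z]), 'side',proj(cs,tcp+[0,0,z]))
E
```

```text
cam [ 0.34446589 -0.09033871  0.24517316] [ 0.31740274  0.04131432 -0.94740271]
lip outer L [0.3928 0.0414] rack [-143.3   88.3] rel tcp [-17.1 124.5]
lip outer R [ 0.4144 -0.1321] rack [-142.8  -86.6] rel tcp [-16.6 -50.3]
lip inner at thick [ 0.4198 -0.0859] rack [-131.9  -41.3] rel tcp [-5.7 -5.1]
dowel rear [ 0.4449 -0.0827] rack [-106.5  -41.2] rel tcp [19.7 -4.9]
dowel front [ 0.4844 -0.078 ] rack [-66.8 -41.3] rel tcp [59.4 -5. ]
dowel l [ 0.4589 -0.0443] rack [-88.   -4.8] rel tcp [38.2 31.5]
dowel r [ 0.4681 -0.118 ] rack [-87.8 -79.1] rel tcp [ 38.4 -42.8]
[np.float64(-126.5), np.float64(-86.6)]
[np.float64(-88.4), np.float64(-45.2)]
tip proj (np.float64(255.78385913335742), np.float64(243.57219190709253)) side (np.float64(243.73166645141552), np.float64(202.92591002780088))
tip proj (np.float64(255.78840492759622), np.float64(246.1236193102383)) side (np.float64(243.71115528739503), np.float64(201.78676115674924))
```

Call:
arm_command(rows=[[[1,-6,-30],0,0.4],[[0,0,-25],0,0.4],[[0,0,-10],0,0.4],[[0,0,-6],0,0.4],[[0,0,-5],0,0.4],[[0,0,0],0,0.4]])

```text
t: 3.0
tcp_pos: [0.4251, -0.0861, 0.0365]
tool_rot: [-0.061, 0.998, -0.0, 0.0]
force: [-0.0, -0.3, 0.6]
finger_gap: 0.297
```

```bash
python3 - <<'E'
from h import *
s=manip.sense();print(s['t'],s['tcp_pos'],s['force'])
im=manip.snapshot('side');cv2.imwrite('pics/side2c.png',cv2.resize(im[150:290,180:340],None,fx=4,fy=4,interpolation=cv2.INTER_CUBIC))
cv2.imwrite('pics/wrist2.png',manip.snapshot('wrist'))
E
```

```text
3.0 [ 0.42513431 -0.08613232  0.0365056 ] [-0.04474677 -0.3498952   0.56087653]
```

View pics/side2c.png

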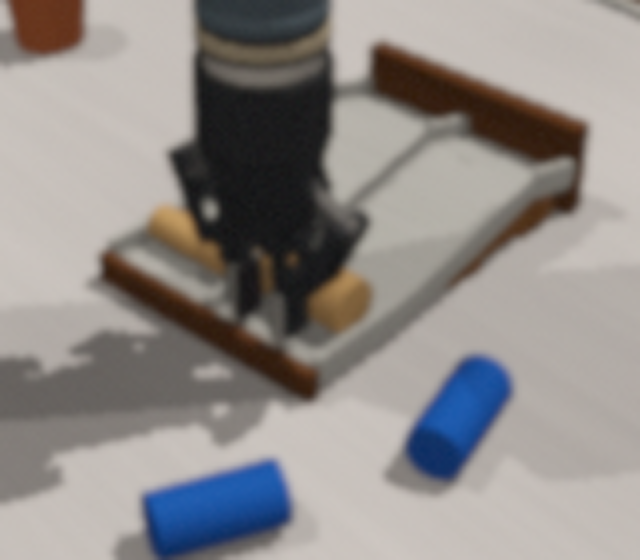

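View pics/wrist2.png

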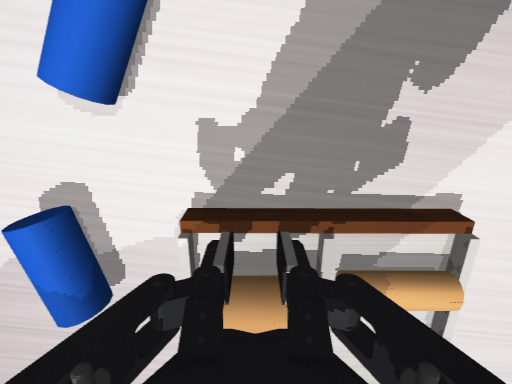

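The fingers are in the gap behind the dowel, centred in its gutter and touching nothing. I start a slow push.

Call:
arm_command(rows=[[[3,0.4,0],0,0.4],[[3,0.4,0],0,0.4],[[3,0.4,0],0,0.4],[[3,0.4,0],0,0.4],[[3,0.4,0],0,0.4],[[3,0.4,0],0,0.4],[[4,0.5,0],0,0.4],[[4,0.5,0],0,0.4],[[4,0.5,0],0,0.4],[[4,0.5,0],0,0.4],[[4,0.5,0.5],0,0.4],[[4,0.5,0.8],0,0.4]])

```text
t: 4.6
tcp_pos: [0.4663, -0.0804, 0.0376]
tool_rot: [-0.061, 0.998, 0.0, -0.001]
force: [-2.1, -0.7, 1.7]
finger_gap: 0.298
```

```bash
python3 - <<'E'
from h import *
s=manip.sense();print(s['t'],s['tcp_pos'],s['force'])
im=manip.snapshot('side');cv2.imwrite('pics/side3c.png',cv2.resize(im[150:290,180:340],None,fx=4,fy=4,interpolation=cv2.INTER_CUBIC))
E
```

```text
4.6 [ 0.46629222 -0.08039311  0.03760841] [-2.14733722 -0.72761393  1.7056063 ]
```

View pics/side3c.png

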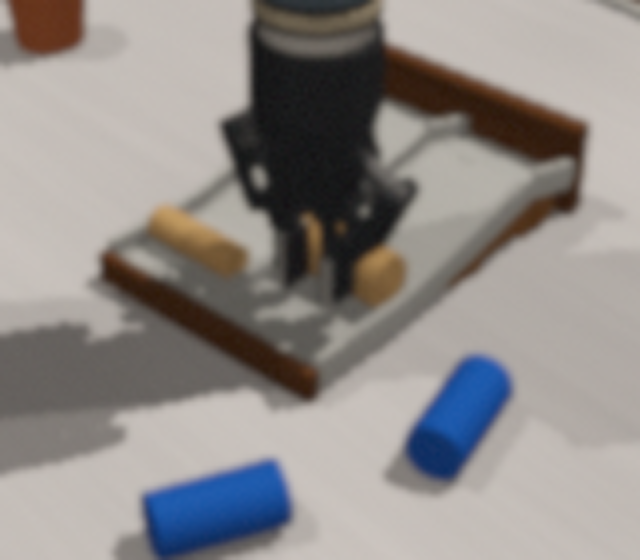

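Contact is confirmed: about 2 N, and the dowel is against the fingers. On up the slope, rising at 12°.

Call:
arm_command(rows=[[[4,0.5,0.9],0,0.4],[[4,0.5,0.9],0,0.4],[[4,0.5,0.9],0,0.4],[[4,0.5,0.9],0,0.4],[[4,0.5,0.9],0,0.4],[[4,0.5,0.9],0,0.4],[[4,0.5,0.9],0,0.4],[[4,0.5,0.9],0,0.4],[[4,0.5,0.9],0,0.4],[[4,0.5,0.9],0,0.4],[[4,0.5,0.9],0,0.4],[[4,0.5,0.9],0,0.4]])

```text
t: 6.15
tcp_pos: [0.5152, -0.0747, 0.0485]
tool_rot: [-0.061, 0.998, -0.0, 0.0]
force: [-1.8, -0.2, 1.5]
finger_gap: 0.298
```

```bash
python3 - <<'E'
from h import *
s=manip.sense();print(s['t'],s['tcp_pos'],s['force'])
im=manip.snapshot('side');cv2.imwrite('pics/side4c.png',cv2.resize(im[150:290,180:340],None,fx=4,fy=4,interpolation=cv2.INTER_CUBIC))
E
```

```text
6.15 [ 0.51522074 -0.0746847   0.04848463] [-1.76089383 -0.2074859   1.4763125 ]
```

View pics/side4c.png

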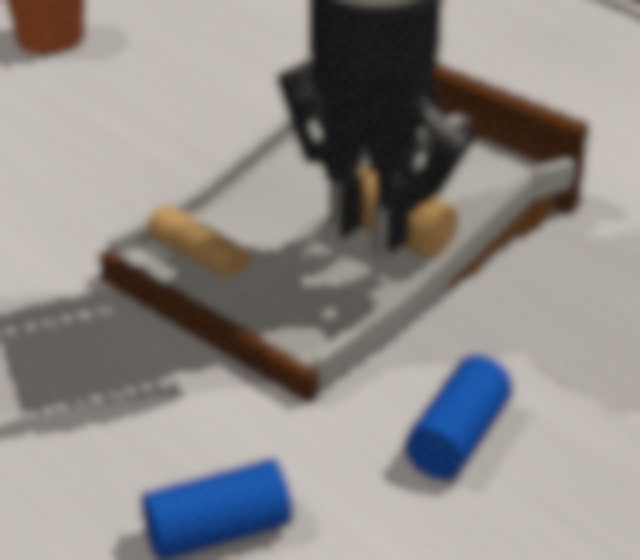

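Call:
arm_command(rows=[[[4,0.5,0.9],0,0.4],[[4,0.5,0.9],0,0.4],[[4,0.5,0.9],0,0.4],[[4,0.5,0.9],0,0.4],[[4,0.5,0.9],0,0.4],[[4,0.5,0.9],0,0.4],[[4,0.5,0.9],0,0.4],[[4,0.5,0.9],0,0.4],[[4,0.5,0.9],0,0.4],[[4,0.5,0.9],0,0.4],[[4,0.5,0.9],0,0.4],[[4,0.5,0.9],0,0.4]])

```text
t: 7.7
tcp_pos: [0.5632, -0.0687, 0.0593]
tool_rot: [-0.061, 0.998, 0.0, -0.0]
force: [-2.0, -0.1, 2.0]
finger_gap: 0.297
```

```bash
python3 - <<'E'
from h import *
d=np.load('rack.npz');R,o=d['R'],d['o']
s=manip.sense();print(s['t'],s['tcp_pos'],s['force'],R.T@(s['tcp_pos'][:2]-o))
im=manip.snapshot('side');cv2.imwrite('pics/side5c.png',cv2.resize(im[130:270,180:340],None,fx=4,fy=4,interpolation=cv2.INTER_CUBIC))
E
```

```text
7.7 [ 0.56321469 -0.06867876  0.05926781] [-2.02725754 -0.06413798  1.99115711] [ 0.01259081 -0.04156027]
```

View pics/side5c.png

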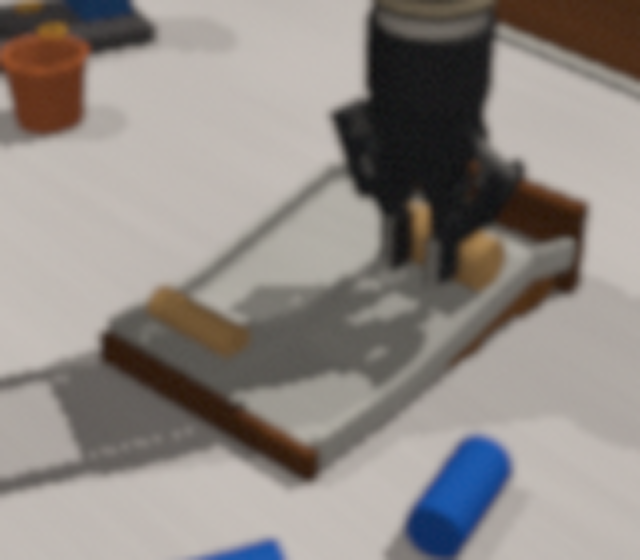

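Call:
arm_command(rows=[[[4,0.5,0.9],0,0.4],[[4,0.5,0.9],0,0.4],[[4,0.5,0.9],0,0.4],[[4,0.5,0.9],0,0.4],[[4,0.5,0.9],0,0.4],[[4,0.5,0.9],0,0.4],[[4,0.5,0.8],0,0.4],[[4,0.5,0.5],0,0.4],[[4,0.5,0],0,0.4],[[4,0.5,0],0,0.4],[[4,0.5,0],0,0.4],[[3,0.4,0],0,0.4]])

```text
t: 9.25
tcp_pos: [0.6103, -0.0628, 0.0659]
tool_rot: [-0.061, 0.998, -0.0, 0.0]
force: [-0.0, -0.7, -0.7]
finger_gap: 0.298
```

Call:
arm_command(rows=[[[0,0,0],0,0.4],[[0,0,0],0,0.4],[[0,0,0],0,0.4],[[0,0,0],0,0.4]])

```text
t: 9.75
tcp_pos: [0.6099, -0.0628, 0.0659]
tool_rot: [-0.061, 0.998, 0.0, -0.0]
force: [0.8, -0.6, -0.8]
finger_gap: 0.299
```

```bash
python3 - <<'E'
from h import *
d=np.load('rack.npz');R,o=d['R'],d['o']
s=manip.sense();print(s['t'],s['tcp_pos'],s['force'],R.T@(s['tcp_pos'][:2]-o))
im=manip.snapshot('side');cv2.imwrite('pics/side6c.png',cv2.resize(im[130:270,180:340],None,fx=4,fy=4,interpolation=cv2.INTER_CUBIC))
cv2.imwrite('pics/wrist6.png',manip.snapshot('wrist'))
E
```

```text
9.75 [ 0.60985757 -0.06282132  0.06592902] [ 0.75450487 -0.59907389 -0.80217023] [ 0.05959967 -0.04137589]
```

View pics/side6c.png

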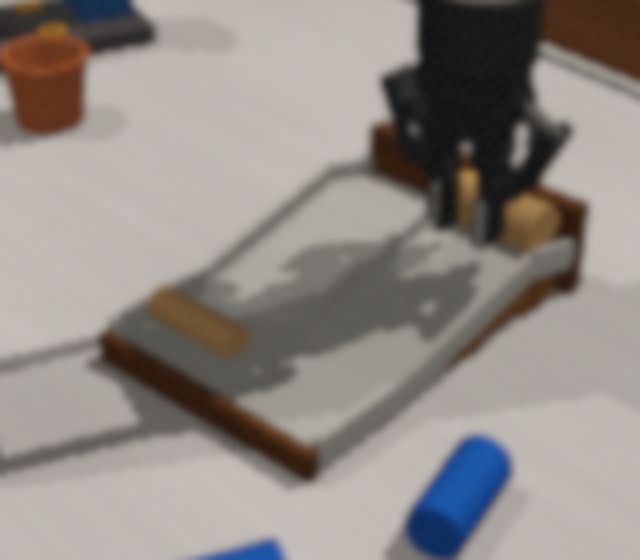

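View pics/wrist6.png

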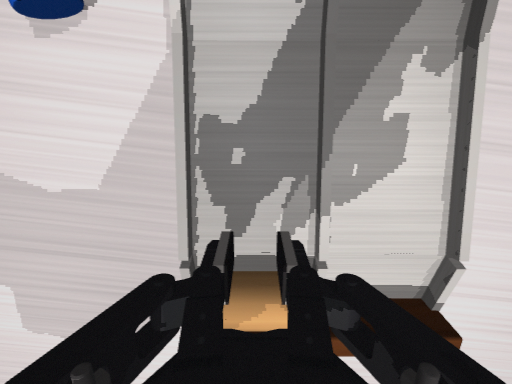

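The dowel has rolled away from the fingers to the stop, and the contact force has dropped to zero. I back off and lift clear.

Call:
arm_command(rows=[[[-4,-0.5,2],0,0.4],[[-4,-0.5,10],0,0.4],[[0,0,30],0,0.4],[[0,0,40],0,0.4],[[-20,0,40],0,0.4],[[-40,0,30],0,0.4],[[-45,0,0],0,0.4],[[-45,0,0],0,0.4],[[-30,0,0],0,0.4],[[0,0,0],0,0.4],[[0,0,0],0,0.4]])

```text
t: 11.22
tcp_pos: [0.4233, -0.0643, 0.2187]
tool_rot: [-0.06, 0.998, -0.001, 0.001]
force: [0.4, 0.5, -0.5]
finger_gap: 0.3
```

```bash
python3 - <<'E'
from h import *
d=np.load('rack.npz');R,o=d['R'],d['o']
s=manip.sense();print(s['t'],s['tcp_pos'],s['force'])
im=manip.snapshot('side');cv2.imwrite('pics/side7c.png',cv2.resize(im[130:290,170:350],None,fx=4,fy=3.7*1,interpolation=cv2.INTER_CUBIC))
im=manip.snapshot('top');cv2.imwrite('pics/top7.png',im)
c=manip.get_calibration('top');hsv=cv2.cvtColor(im,cv2.COLOR_BGR2HSV)
m=cv2.inRange(hsv,(8,70,60),(28,255,255));m[:120]=0;m[225:]=0;m[:,:200]=0;m[:,285:]=0
for k in cv2.findContours(m,0,1)[0]:
    if cv2.contourArea(k)>20:
        r=cv2.minAreaRect(k)
        for z in(.036,.06):print(r[0],r[1],z,(R.T@(onz(c,*r[0],z)[:2]-o)*1000).round(1))
E
```

```text
11.225 [ 0.42327645 -0.06434993  0.21868299] [ 0.4018643   0.47896334 -0.53299707]
(251.2388916015625, 139.5307159423828) (11.85938549041748, 25.93875503540039) 0.036 [106.9 -42. ]
(251.2388916015625, 139.5307159423828) (11.85938549041748, 25.93875503540039) 0.06 [100.6 -41.3]
```

View pics/side7c.png

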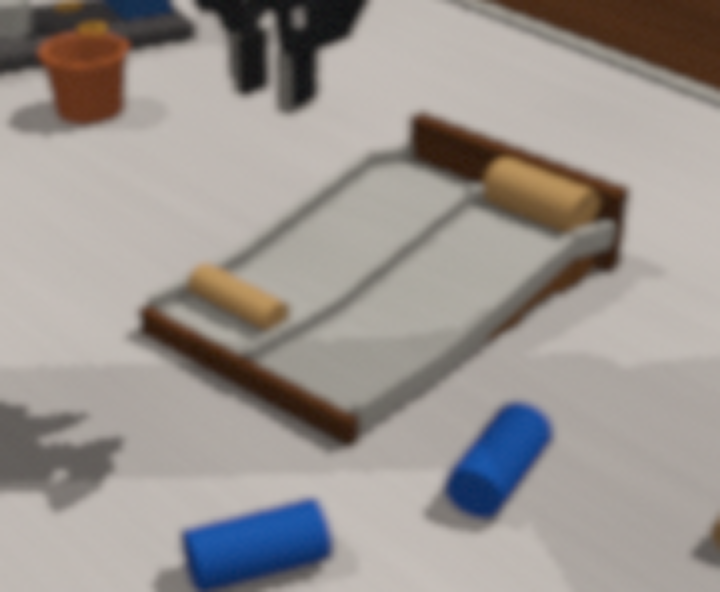

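View pics/top7.png

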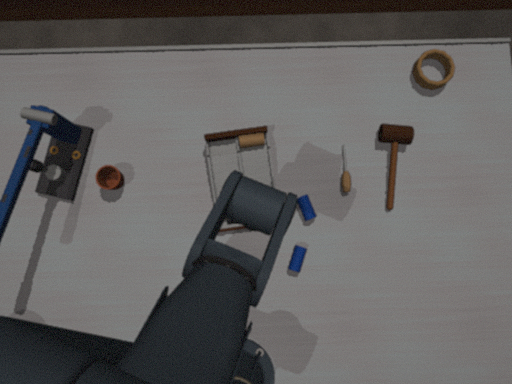

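The dowel sits against the stop at rack x of about 101-102, y of about -41, with the hand clear. The thin dowel, cup, blue decoys, awl and mallet look unmoved.

```bash
python3 -c "
from station import manip
print(manip.sign_off())"
```

```text
the job is handed in; nothing more can be done
None
```

The thick dowel is in the dip against the wooden stop, and I handed the job in about 11.2 s into the 38 s allowed. I placed the partly closed fingers behind it in the right-hand gutter and pushed it slowly up the slope and over the crest. They pressed with about 2 N at each stop on the way up. It then rolled the last bit into the dip by itself, and I backed the hand off and lifted it clear.

**Final position:** the last top view puts the dowel's centre at about rack x 101 mm, y -41 mm. The target x against the stop is 102 mm. The side view also shows it resting against the stop.

**Other objects:** in the last pictures the cup, mallet, awl and blue look-alikes are where they started. The thin dowel is too, but only the side view shows it, because the arm hid it in the top view.

**Disagreement:** my fit of the rack's position was 3–5 mm off along its length. I allowed for this by pushing about 10 mm past the crest.

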